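# Meter one chamber of brass ball knobs from the feeder

## Task

Portion out two brass ball knobs for the next bag: on the larger of the two feeders, slide the bottom gate partly open by its knob, just far enough that the two balls of the end chamber (the one away from the knob) drop into the wooden tray below while the two balls of the other chamber stay in. Then slide the gate fully home again, let go, and leave the smaller feeder's gate shut.

Things in the scene. Friction and masses are not known exactly. Their poses are not given: they have to be found in the camera images.
- big: larger of two alike feeders, fixed to the bench: clear open hopper 84 mm long (x), 40 wide, between aluminium legs (122 mm over their feet), 155 mm high. A 4 mm mid wall makes two chambers 36 by 32 mm, 40 apart, two balls in each, on a steel gate (top at 80 mm). Origin on the bench under its centre; x to the knob, within 20 deg of away from the robot. The smaller is 58 mm long, 108 high, beside it
- big_gate (a joint): how far the larger feeder's gate is pulled out, m: 0 fully home (at a stop), 0.084 fully out; starts at 0 to 0.006. Slides along the feeder's +x, 1.5 N friction, stays where left. Pulling it uncovers the end chamber (away from the knob) first: its balls fall once it is out by about 30 mm, the others are safe up to about 50 mm; 40 mm, one chamber, is right.
- big_knob (a point): middle of the gate's knob: an upright black cylinder, 20 mm in diameter and 34 high, on the gate's 26 mm wide tongue, its axis 70 mm outside the hopper's end wall. The point is on its axis, 100 mm above the bench; the tongue's top is 20 mm lower, the knob's top 14 mm higher. Its x axis is the direction in which the gate opens. Can be pinched from above.
- tray: wooden open tray 124 by 70 by 35 mm high, walls and floor 4 mm, loose, already in place on the bench under the hopper, its length along the feeder's x; origin at the centre of its underside, z up.
- big_end_ball0_center (a point): brass ball knob, 24 mm diameter, 60 g; this point is its centre. At the start the lower ball in the end chamber, to be let out
- big_end_ball1_center (a point): brass ball knob, 24 mm diameter, 60 g; this point is its centre. At the start the upper ball in the end chamber, to be let out
- big_knob_ball0_center (a point): brass ball knob, 24 mm diameter, 60 g; this point is its centre. At the start the lower ball in the chamber next to the knob, to stay in
- big_knob_ball1_center (a point): brass ball knob, 24 mm diameter, 60 g; this point is its centre. At the start the upper ball in the chamber next to the knob, to stay in
- small_gate (a joint): how far the smaller feeder's gate is pulled out, in m (0 shut; at the start 0 to 0.004): leave it shut

How it is judged:
By the outcome, as a careful person would: the job done as asked, in the order asked, and still so for the second after the job is handed in, with the robot touching nothing.
It also fails if it takes over 35 s, if anything falls off the work surface, if the arm or the gripper's body presses on something with over 40 N, if the wrist force passes 120 N, or if a joint passes its speed limit or range.

## Robot

A 6-joint arm with a two-finger parallel gripper is mounted at the origin on the work surface. World frame = base frame: x ahead of the robot, y to its left, z up, the work surface at z = 0. Lengths are in mm, angles in degrees, forces in N, time in s.
With the tool pointing down it reaches from about 425 to 950 mm from the base axis. Payload 3.5 kg.
Tool frame: the origin (TCP) lies midway between the tips of the shut fingers; the grasp point (between the pads) lies 19 mm behind it; z points along the fingers, y is the line along which they close (so a half turn about z gives the same grasp; the last joint's range is limited). The gripper opens to 85 mm and grips with 20 to 120 N. Pads are 22 mm wide; open, the fingers measure 114 mm over their backs; the gripper's body (76 mm by 85 mm) begins 54 mm behind the grasp point. The pads swing forward as they close: fully open they stand 13 mm farther back than shut.
Start: joints at [-77.006, 16.404, 90.338, -0, 73.258, -8.594], TCP at [248.386, -627.623, 231.325] pointing down, gripper open.
Joint ranges: [-158.93, 158.93], [-51.34, 127.21], [12.03, 142.37], [-87.48, 267.48], [13.55, 161.25], [-162.69, 162.69]. Speed limits (degrees/s): [159.86, 159.86, 180, 180, 180, 180].

## Interface

Orientations are given as a 3x3 rotation matrix whose columns are the frame's x, y, z axes.
In Python, from cell import * gives the robot as it stands. The module is installed in compiled form; this text tells all that it offers.
- The arm moves only by the tool apply_moves, never from a script. Its argument "motion" is a list of rows, each an object of numbers: "wx", "wy", "wz": the turn, a rotation vector about the tool's x, y, z in rad; "dx", "dy", "dz": the shift along the tool's x, y, z in m; "claw": the opening, from -1 (shut) to 1 (fully open). In form: [{"wx": .., "wy": .., "wz": .., "dx": .., "dy": .., "dz": .., "claw": ..}, ...]. A call has 1 to 10 rows; each row shifts and turns the commanded pose from where the row before left it, along the tool's axes as they then stand; what a row does not reach is not made up. A row lasts 1/8 s, in which the tool goes at most 62.5 mm and 10.7 degrees, less where a joint would pass 70% of its speed; a pose out of reach is approached as far as the arm can. A call with a gripper value outside its range is refused whole. The fingers move at their own pace and stop on an object; "newtons" is the grip in N (left out, the last holds). Time passes only in rows, so rows that do not move let the fingers close. It gives the time, the measured TCP pose, the force, the opening and the grip force at its end, in the units of the state.
- get_obs(): the state, without advancing time (a new reading comes with each control period).
- snapshot(name): name is "scene" or "top" or "wrist"; returns the picture (384x512x3 uint8, red, green, blue); there is no depth.
- camera_params(name): a dict with "mtx" (3x3 intrinsics, pixels), "xyz" and "rotation" of the camera in the world; the wrist camera has in their place "hand_eye" (4x4, takes a point from camera to tool coordinates, whose origin is the TCP and whose axes are the flange's). Camera axes: x right, y up, looking along -z (the intrinsics and any distortion apply to the point x, -y, -z); pixel columns grow to the right and rows downward; lengths in mm; the calibration is good to about 2 mm. A picture is of the moment at which its call begins: read the wrist's pose just before it. camera_params takes no time and is no camera call.
- close_job(): hands the job in; it is judged then, once.
The state is a dict: "t": time; "joint_positions": joint angles; "joint_vel": joint speeds; "effort": joint torques, N m; "eef_pos": TCP position; "tool_rot": TCP orientation; "force": force on the tool from outside, world axes, zero at the start; "moment": the same for the moment, N m; "width": opening from 0.0 (shut) to 1.0 (fully open); "grip_force": force on a finger pad.
Only numpy, scipy, OpenCV 4.12 (cv2) and the standard library are available. Lean on these libraries where they do the work, as an engineer would, in place of code of your own. Each camera call takes 0.05 s, during which the arm holds its last target. There are 200 camera calls.

## Working session

There is one attempt and no reset: what is moved stays moved. The work goes in short steps, Python scripts to look and compute and a tool call to move; the robot and the scene stay as the last step left them, time stands still between calls to the robot, and variables do not carry over. Pictures are saved under pics/ and viewed, at most 10 in all, crops included, and the job is handed in when it is done.

Besides the shell and the picture viewer there is one more tool, called after "Call:" in YAML: its name, and indented under it one key for each argument. apply_moves: Moves the arm, as the interface text tells. Its arguments: {"type":"object","properties":{"motion":{"type":"array","items":{"type":"object","properties":{"wx":{"type":"number"},"wy":{"type":"number"},"wz":{"type":"number"},"dx":{"type":"number"},"dy":{"type":"number"},"dz":{"type":"number"},"claw":{"type":"number"}}}},"newtons":{"type":"number"}},"required":["motion"]}

```bash
mkdir -p pics
python3 - <<'E'
from cell import *
import cv2,numpy as np
a=[]
for n in ("scene","top"):
    im=snapshot(n); cv2.imwrite(f"pics/{n}0.png",im[:,:,::-1])
    p=camera_params(n); print(n,{k:np.round(v,3).tolist() if not isinstance(v,str) else v for k,v in p.items()})
p=camera_params("wrist");print({k:np.round(v,3).tolist() for k,v in p.items()})
o=get_obs();print(o)
E
```

```text
scene {'mtx': [[371.979, 0.0, 256.105], [0.0, 371.979, 190.338], [0.0, 0.0, 1.0]], 'xyz': [757.252, 292.022, 626.118], 'rotation': [[-0.796, -0.489, 0.356], [0.605, -0.66, 0.445], [0.017, 0.57, 0.822]]}
top {'mtx': [[468.682, 0.0, 259.72], [0.0, 468.682, 191.705], [0.0, 0.0, 1.0]], 'xyz': [383.547, -22.9, 916.326], 'rotation': [[-0.006, 0.986, -0.166], [-1.0, -0.007, -0.005], [-0.006, 0.166, 0.986]]}
{'mtx': [[340.004, 0.0, 255.122], [0.0, 340.004, 190.467], [0.0, 0.0, 1.0]], 'hand_eye': [[-0.0, 0.96, 0.28, 71.166], [1.0, 0.001, -0.0, 0.174], [-0.0, 0.28, -0.96, -142.511], [0.0, 0.0, 0.0, 1.0]]}
{'t': 0.1, 'joint_positions': array([-7.70047121e+01,  1.64496206e+01,  9.04158374e+01,  1.77976227e-03,
        7.32605838e+01, -8.59414478e+00]), 'joint_vel': array([ 0.07640919, -0.14988265, -0.21126799, -0.0548713 , -0.02439843,
        0.00926599]), 'effort': array([ 7.14862126e-04, -4.07298839e+01, -2.93697810e+01, -1.39262688e-04,
        3.45761015e-03, -1.46418227e-06]), 'eef_pos': array([ 248.26612298, -627.02752034,  230.05750835]), 'tool_rot': array([[ 9.29847753e-01,  3.67944208e-01, -4.65696259e-04],
       [ 3.67944328e-01, -9.29845335e-01,  2.15019143e-03],
       [ 3.58124990e-04, -2.17070097e-03, -9.99997580e-01]]), 'force': array([-0.85241172,  0.08257045, -0.54476213]), 'moment': array([-0.05738821,  0.01647181,  0.02926028]), 'grip_force': 0.0, 'width': 1.0000241774734449}
```

View pics/scene0.png

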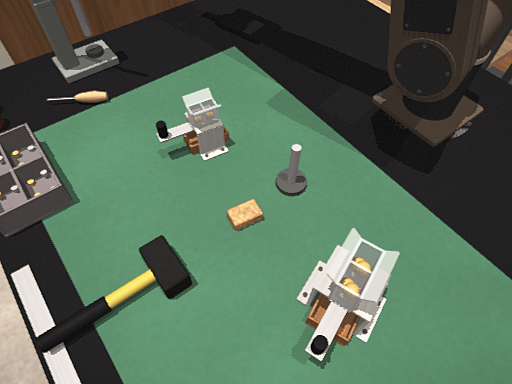

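View pics/top0.png

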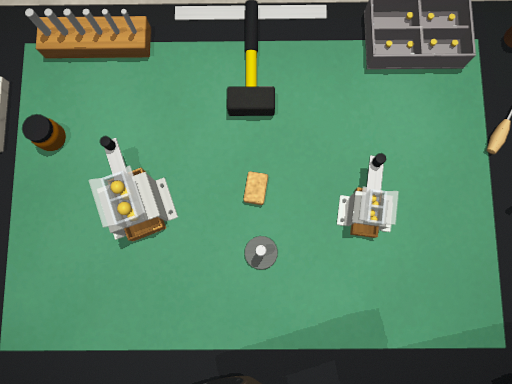

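The larger feeder is the left one in the top view, with its knob at about (108,143) and its balls at about (117,187) and (124,208). In the scene view the same knob is at about (320,345) and its balls at about (350,288) and (362,265). Next I triangulate the knob and balls.

```bash
cat > h.py <<'E'
from cell import *
import cv2,numpy as np
def ray(p,uv,pose=None):
    K=np.array(p["mtx"]); d=np.linalg.solve(K,[uv[0],uv[1],1.]); d=d*[1,-1,-1]
    if pose is None: o,R=np.array(p["xyz"]),np.array(p["rotation"])
    else:
        H=np.array(p["hand_eye"]); R0=np.array(pose["tool_rot"]); o=np.array(pose["eef_pos"])+R0@H[:3,3]; R=R0@H[:3,:3]
    d=R@d; return o,d/np.linalg.norm(d)
def tri(a,b):
    A=np.c_[a[1],-b[1]]; s=np.linalg.lstsq(A,b[0]-a[0],rcond=None)[0]
    P,Q=a[0]+s[0]*a[1],b[0]+s[1]*b[1]; return (P+Q)/2,np.linalg.norm(P-Q)
def plane(r,z): return r[0]+r[1]*(z-r[0][2])/r[1][2]
def blobs(m,box,amin=20):
    x0,y0,x1,y1=box; n,l,s,c=cv2.connectedComponentsWithStats(m[y0:y1,x0:x1].astype(np.uint8))
    return [(c[i]+[x0,y0],s[i,:]+[x0,y0,0,0,0]) for i in range(1,n) if s[i,4]>=amin]
E
python3 - <<'E'
from h import *
R={}
for n,box,bb in (("top",(90,125,128,160),(95,170,145,225)),("scene",(300,325,340,362),(330,245,385,305))):
    im=cv2.imread(f"pics/{n}0.png"); hsv=cv2.cvtColor(im,cv2.COLOR_BGR2HSV)
    k=blobs(im.max(2)<45,box); b=blobs((hsv[...,0]>14)&(hsv[...,0]<30)&(hsv[...,1]>140)&(hsv[...,2]>120),bb)
    print(n,"knob",k,"\n balls",b); R[n]=[max(k,key=lambda q:q[1][4])[0]]+[q[0] for q in b]
pt,ps=camera_params("top"),camera_params("scene")
P,e=tri(ray(pt,R["top"][0]),ray(ps,R["scene"][0])); print("knob",P.round(1),e.round(1))
for i in R["top"][1:]:
    for j in R["scene"][1:]:
        print("ball",[np.round(q,1).tolist() for q in tri(ray(pt,i),ray(ps,j))])
E
```

```text
top knob [(array([107.88, 143.57]), array([101, 137,  14,  13, 100]))] 
 balls [(array([117.83766234, 187.16233766]), array([111, 181,  16,  14, 154])), (array([124.77777778, 208.85964912]), array([117, 202,  17,  15, 171]))]
scene knob [(array([318.85407725, 344.30472103]), array([311, 335,  17,  19, 233]))] 
 balls [(array([364.        , 262.38095238]), array([358, 258,  13,  12,  21])), (array([346.48484848, 281.3030303 ]), array([341, 278,  13,   8,  33]))]
knob [612.3 256.4  94.1] 1.0
ball [[516.3, 217.0, 165.6], 11.4]
ball [[528.8, 222.7, 122.5], 6.6]
ball [[489.0, 213.7, 119.6], 2.2]
ball [[501.4, 219.7, 70.3], 18.4]
```

Call:
apply_moves:
  motion:
    - {"dx": 0.033, "dy": -0.034, "claw": 1}
    - {"dx": 0.033, "dy": -0.034, "claw": 1}
    - {"dx": 0.033, "dy": -0.034, "claw": 1}
    - {"dx": 0.033, "dy": -0.034, "claw": 1}
    - {"dx": 0.033, "dy": -0.034, "claw": 1}
    - {"dx": 0.033, "dy": -0.034, "claw": 1}
    - {"dx": 0.033, "dy": -0.034, "claw": 1}
    - {"dx": 0.033, "dy": -0.034, "claw": 1}
    - {"dx": 0.033, "dy": -0.034, "claw": 1}
    - {"dx": 0.033, "dy": -0.034, "claw": 1}
  newtons: 40

```text
invalid input at $.motion[0]: expected keys wx, wy, wz, dx, dy, dz, claw
```

Call:
apply_moves:
  motion:
    - {"dx": 0.033, "dy": -0.034, "claw": 1}
    - {"dx": 0.033, "dy": -0.034, "claw": 1}
    - {"dx": 0.033, "dy": -0.034, "claw": 1}
    - {"dx": 0.033, "dy": -0.034, "claw": 1}
    - {"dx": 0.033, "dy": -0.034, "claw": 1}
    - {"dx": 0.033, "dy": -0.034, "claw": 1}
    - {"dx": 0.033, "dy": -0.034, "claw": 1}
    - {"dx": 0.033, "dy": -0.034, "claw": 1}
    - {"dx": 0.033, "dy": -0.034, "claw": 1}
    - {"claw": 1}

```text
invalid input at $.motion[0]: expected keys wx, wy, wz, dx, dy, dz, claw
```

Run:
```python
from h import *
import pickle
o=get_obs(); im=snapshot("wrist"); cv2.imwrite("pics/w1.png",im[:,:,::-1]); pickle.dump(o,open("o1.pkl","wb"))
print(o["t"],o["eef_pos"].round(1),o["tool_rot"].round(3))
```

```text
0.1 [ 248.3 -627.   230.1] [[ 0.93   0.368 -0.   ]
 [ 0.368 -0.93   0.002]
 [ 0.    -0.002 -1.   ]]
```

View pics/w1.png

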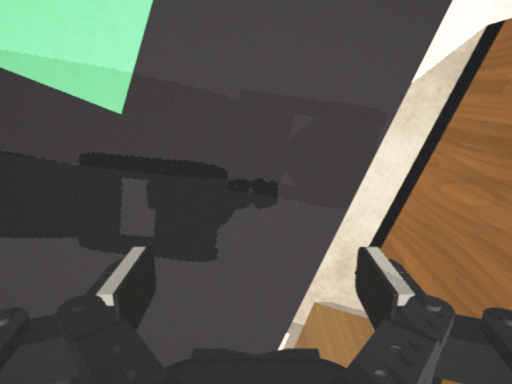

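The move was refused because every key is required, so this wrist picture only shows the start place: dark floor, with the finger tips at about (140,250) and (370,250).

Call:
apply_moves:
  motion:
    - {"wx": 0, "wy": 0, "wz": 0, "dx": 0.033, "dy": -0.034, "dz": 0, "claw": 1}
    - {"wx": 0, "wy": 0, "wz": 0, "dx": 0.033, "dy": -0.034, "dz": 0, "claw": 1}
    - {"wx": 0, "wy": 0, "wz": 0, "dx": 0.033, "dy": -0.034, "dz": 0, "claw": 1}
    - {"wx": 0, "wy": 0, "wz": 0, "dx": 0.033, "dy": -0.034, "dz": 0, "claw": 1}
    - {"wx": 0, "wy": 0, "wz": 0, "dx": 0.033, "dy": -0.034, "dz": 0, "claw": 1}
    - {"wx": 0, "wy": 0, "wz": 0, "dx": 0.033, "dy": -0.034, "dz": 0, "claw": 1}
    - {"wx": 0, "wy": 0, "wz": 0, "dx": 0.033, "dy": -0.034, "dz": 0, "claw": 1}
    - {"wx": 0, "wy": 0, "wz": 0, "dx": 0.033, "dy": -0.034, "dz": 0, "claw": 1}
    - {"wx": 0, "wy": 0, "wz": 0, "dx": 0.033, "dy": -0.034, "dz": 0, "claw": 1}
    - {"wx": 0, "wy": 0, "wz": 0, "dx": 0.033, "dy": -0.034, "dz": 0, "claw": 1}
  newtons: 40

```text
t: 1.4
eef_pos: [430.3, -188.5, 231.2]
tool_rot: [[0.93, 0.368, 0.0], [0.368, -0.93, 0.0], [0.0, -0.0, -1.0]]
force: [0.5, -0.2, -0.0]
width: 1.001
grip_force: 0.0
```

Call:
apply_moves:
  motion:
    - {"wx": 0, "wy": 0, "wz": 0, "dx": 0.037, "dy": -0.039, "dz": 0, "claw": 1}
    - {"wx": 0, "wy": 0, "wz": 0, "dx": 0.037, "dy": -0.039, "dz": 0, "claw": 1}
    - {"wx": 0, "wy": 0, "wz": 0, "dx": 0.037, "dy": -0.039, "dz": 0, "claw": 1}
    - {"wx": 0, "wy": 0, "wz": 0, "dx": 0.037, "dy": -0.039, "dz": 0, "claw": 1}
    - {"wx": 0, "wy": 0, "wz": 0, "dx": 0.037, "dy": -0.039, "dz": 0, "claw": 1}
    - {"wx": 0, "wy": 0, "wz": 0, "dx": 0.037, "dy": -0.039, "dz": 0, "claw": 1}
    - {"wx": 0, "wy": 0, "wz": 0, "dx": 0.037, "dy": -0.039, "dz": 0, "claw": 1}
    - {"wx": 0, "wy": 0, "wz": 0, "dx": 0.037, "dy": -0.039, "dz": 0, "claw": 1}
    - {"wx": 0, "wy": 0, "wz": 0, "dx": 0.037, "dy": -0.036, "dz": 0, "claw": 1}
    - {"wx": 0, "wy": 0, "wz": 0, "dx": 0, "dy": 0, "dz": 0, "claw": 1}

```text
t: 2.65
eef_pos: [611.8, 259.0, 230.1]
tool_rot: [[0.928, 0.371, -0.001], [0.371, -0.928, 0.0], [-0.001, -0.001, -1.0]]
force: [-0.5, 0.2, -0.1]
width: 0.996
grip_force: 0.0
```

Run:
```python
from h import *
import pickle
o=get_obs(); im=snapshot("wrist"); cv2.imwrite("pics/w2.png",im[:,:,::-1]); pickle.dump(o,open("o2.pkl","wb"))
print(o["t"],o["eef_pos"].round(1),o["tool_rot"].round(3),o["joint_vel"].round(1))
```

```text
2.65 [611.8 259.  230.1] [[ 0.928  0.371 -0.001]
 [ 0.371 -0.928  0.   ]
 [-0.001 -0.001 -1.   ]] [-2.6 -2.4  2.9 -1.6  0.9 -0.9]
```

View pics/w2.png

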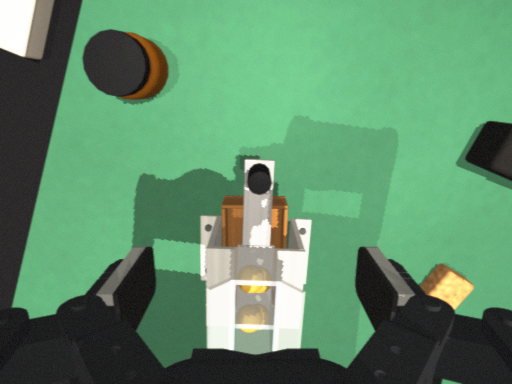

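The wrist view shows the knob at (259,179), its pale tongue running down to about (257,245), the tray under it, and both chambers' balls at (253,280) and (250,318). Next I measure the knob's centre and the tongue's direction.

Run:
```python
from h import *
import pickle
o=pickle.load(open("o2.pkl","rb")); p=camera_params("wrist"); im=cv2.imread("pics/w2.png")
k=blobs(im.max(2)<50,(235,150,285,205)); print(k)
c=max(k,key=lambda q:q[1][4]); 
pt,ps=camera_params("top"),camera_params("scene")
rw=ray(p,c[0],o)
for q,uv in ((pt,(107.88,143.57)),(ps,(318.85,344.3))): print([np.round(v,1).tolist() for v in tri(rw,ray(q,uv))])
print("z100",plane(rw,100).round(1),"z105",plane(rw,105).round(1))
# tongue: pale pixels, edges per row
E_=[]
for v in list(range(163,168))+list(range(198,240,3)):
    g=im[v,225:295].astype(int); w=np.where(((g.max(1)-g.min(1))<30)&(g.min(1)>95))[0]
    if len(w): E_.append((v,w[0]+225,w[-1]+225))
print(E_)
L=np.array([plane(ray(p,(a,v),o),80)[:2] for v,a,b in E_ ]);Rr=np.array([plane(ray(p,(b+1,v),o),80)[:2] for v,a,b in E_])
for s in (L,Rr,(L+Rr)/2):
    f=cv2.fitLine(s.astype(np.float32),cv2.DIST_HUBER,0,.01,.01).ravel(); print(f.round(2),np.degrees(np.arctan2(f[1],f[0])).round(2)%180)
print(np.linalg.norm(L-Rr,axis=1).round(1), "toolx ang",np.degrees(np.arctan2(o["tool_rot"][1,0],o["tool_rot"][0,0])))
# tongue far end
col=im[150:175,259].astype(int); print(col.min(1))
```

```text
[(array([258.14932127, 179.02488688]), array([248, 164,  22,  30, 442]))]
[[612.7, 256.3, 93.4], 0.1]
[[616.5, 258.0, 110.0], 0.3]
z100 [614.2 257.  100. ] z105 [615.4 257.5 105. ]
[(163, np.int64(244), np.int64(274)), (164, np.int64(244), np.int64(274)), (165, np.int64(244), np.int64(274)), (166, np.int64(244), np.int64(274)), (167, np.int64(244), np.int64(273)), (198, np.int64(244), np.int64(272)), (201, np.int64(244), np.int64(271)), (204, np.int64(244), np.int64(271)), (207, np.int64(244), np.int64(271)), (210, np.int64(244), np.int64(270)), (213, np.int64(244), np.int64(270)), (216, np.int64(244), np.int64(270)), (219, np.int64(244), np.int64(294)), (222, np.int64(243), np.int64(294)), (225, np.int64(243), np.int64(294)), (228, np.int64(243), np.int64(294)), (231, np.int64(243), np.int64(294)), (234, np.int64(243), np.int64(294)), (237, np.int64(243), np.int64(294))]
[9.4000e-01 3.5000e-01 5.8755e+02 2.6027e+02] 20.42
[  0.78   0.63 600.9  226.06] 39.08
[8.7000e-01 5.0000e-01 5.9191e+02 2.4221e+02] 29.94
[27.1 27.2 27.2 27.2 26.4 26.2 25.3 25.4 25.5 24.6 24.7 24.7 46.9 47.9
 48.  48.2 48.3 48.4 48.6] toolx ang 21.805325729964405
[ 99  98 100 100 100  98  75  66  83 127 218 243 235 117  35  19  25  23
  15  21  21  33  48  50  50]
```

Call:
apply_moves:
  motion:
    - {"wx": 0, "wy": 0, "wz": 0.035, "dx": 0.0025, "dy": 0, "dz": 0.035, "claw": 1}
    - {"wx": 0, "wy": 0, "wz": 0, "dx": 0, "dy": 0, "dz": 0.045, "claw": 1}
    - {"wx": 0, "wy": 0, "wz": 0, "dx": 0, "dy": 0, "dz": 0.04, "claw": 0.5}
    - {"wx": 0, "wy": 0, "wz": 0, "dx": 0, "dy": 0, "dz": 0.022, "claw": 0.2}
    - {"wx": 0, "wy": 0, "wz": 0, "dx": 0, "dy": 0, "dz": 0, "claw": 0}
    - {"wx": 0, "wy": 0, "wz": 0, "dx": 0, "dy": 0, "dz": 0, "claw": -0.2}
    - {"wx": 0, "wy": 0, "wz": 0, "dx": 0, "dy": 0, "dz": 0, "claw": -0.2}

```text
t: 3.58
eef_pos: [615.5, 257.3, 91.9]
tool_rot: [[0.942, 0.335, 0.004], [0.335, -0.942, 0.001], [0.004, 0.0, -1.0]]
force: [1.2, -0.1, -1.2]
width: 0.401
grip_force: 0.0
```

Run:
```python
from h import *
o=get_obs(); im=snapshot("wrist"); cv2.imwrite("pics/w3.png",im[:,:,::-1])
print(o["t"],o["eef_pos"].round(1),o["tool_rot"].round(3).tolist(),o["width"],o["force"].round(1))
```

```text
3.575 [615.5 257.3  91.9] [[0.942, 0.335, 0.004], [0.335, -0.942, 0.001], [0.004, 0.0, -1.0]] 0.40056170051763446 [ 1.2 -0.1 -1.2]
```

View pics/w3.png

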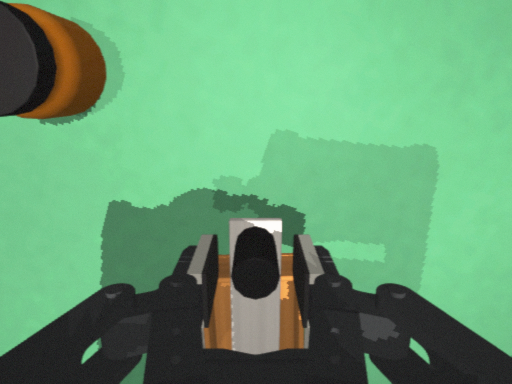

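The knob at (256,262) sits centred between the pads at about (212,280) and (300,280), and the tongue is aligned with the tool. I close the gripper.

Call:
apply_moves:
  motion:
    - {"wx": 0, "wy": 0, "wz": 0, "dx": 0, "dy": 0, "dz": 0, "claw": -1}
    - {"wx": 0, "wy": 0, "wz": 0, "dx": 0, "dy": 0, "dz": 0, "claw": -1}
    - {"wx": 0, "wy": 0, "wz": 0, "dx": 0, "dy": 0, "dz": 0, "claw": -1}
    - {"wx": 0, "wy": 0, "wz": 0, "dx": 0, "dy": 0, "dz": 0, "claw": -1}
  newtons: 40

```text
t: 4.12
eef_pos: [614.8, 257.1, 90.8]
tool_rot: [[0.942, 0.335, 0.002], [0.335, -0.942, 0.0], [0.002, 0.0, -1.0]]
force: [0.1, -1.5, 5.8]
width: 0.216
grip_force: 39.1
```

Call:
apply_moves:
  motion:
    - {"wx": 0, "wy": 0, "wz": 0, "dx": 0.006, "dy": 0, "dz": 0, "claw": -1}
    - {"wx": 0, "wy": 0, "wz": 0, "dx": 0.008, "dy": 0, "dz": 0, "claw": -1}
    - {"wx": 0, "wy": 0, "wz": 0, "dx": 0.009, "dy": 0, "dz": 0, "claw": -1}
    - {"wx": 0, "wy": 0, "wz": 0, "dx": 0.008, "dy": 0, "dz": 0, "claw": -1}
    - {"wx": 0, "wy": 0, "wz": 0, "dx": 0.005, "dy": 0, "dz": 0, "claw": -1}
    - {"wx": 0, "wy": 0, "wz": 0, "dx": 0.002, "dy": 0, "dz": 0, "claw": -1}
    - {"wx": 0, "wy": 0, "wz": 0, "dx": 0, "dy": 0, "dz": 0, "claw": -1}
    - {"wx": 0, "wy": 0, "wz": 0, "dx": 0, "dy": 0, "dz": 0, "claw": -1}
    - {"wx": 0, "wy": 0, "wz": 0, "dx": 0, "dy": 0, "dz": 0, "claw": -1}

```text
t: 5.25
eef_pos: [650.9, 269.9, 90.8]
tool_rot: [[0.942, 0.335, 0.003], [0.335, -0.942, 0.001], [0.003, 0.0, -1.0]]
force: [-0.4, -0.3, 6.1]
width: 0.216
grip_force: 39.1
```

Run:
```python
from h import *
o=get_obs(); a=[snapshot(n)[:,:,::-1] for n in ("top","scene")]
c=np.hstack([cv2.resize(a[0][110:250,70:190],(400,467),interpolation=cv2.INTER_CUBIC),cv2.resize(a[1][215:355,290:410],(400,467),interpolation=cv2.INTER_CUBIC)])
cv2.imwrite("pics/c4.png",c); print(o["t"],o["eef_pos"].round(1),o["width"],o["force"].round(1))
```

```text
5.25 [650.9 269.9  90.8] 0.21648471679059472 [-0.4 -0.3  6.1]
```

View pics/c4.png

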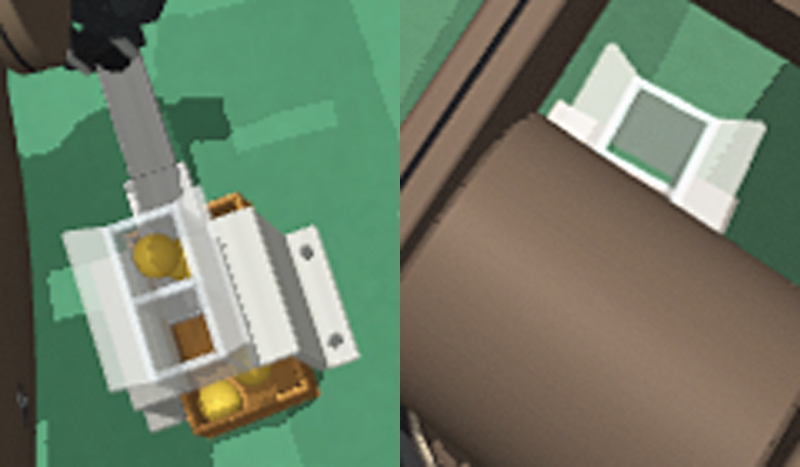

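Both end-chamber balls lie in the tray, at about (220,398) and (255,372) in the crop. The end chamber is empty at (190,335), and the knob-side balls are still in at (158,255). I push the gate home, first by the distance I pulled it and then gently against the stop.

Call:
apply_moves:
  motion:
    - {"wx": 0, "wy": 0, "wz": 0, "dx": -0.006, "dy": 0, "dz": 0, "claw": -1}
    - {"wx": 0, "wy": 0, "wz": 0, "dx": -0.008, "dy": 0, "dz": 0, "claw": -1}
    - {"wx": 0, "wy": 0, "wz": 0, "dx": -0.009, "dy": 0, "dz": 0, "claw": -1}
    - {"wx": 0, "wy": 0, "wz": 0, "dx": -0.008, "dy": 0, "dz": 0, "claw": -1}
    - {"wx": 0, "wy": 0, "wz": 0, "dx": -0.005, "dy": 0, "dz": 0, "claw": -1}
    - {"wx": 0, "wy": 0, "wz": 0, "dx": -0.002, "dy": 0, "dz": 0, "claw": -1}
    - {"wx": 0, "wy": 0, "wz": 0, "dx": 0, "dy": 0, "dz": 0, "claw": -1}

```text
t: 6.22
eef_pos: [614.7, 257.1, 90.7]
tool_rot: [[0.942, 0.335, 0.003], [0.335, -0.942, 0.001], [0.003, 0.0, -1.0]]
force: [1.3, 0.2, 6.4]
width: 0.22
grip_force: 39.4
```

Call:
apply_moves:
  motion:
    - {"wx": 0, "wy": 0, "wz": 0, "dx": -0.001, "dy": 0, "dz": 0, "claw": -1}
    - {"wx": 0, "wy": 0, "wz": 0, "dx": -0.001, "dy": 0, "dz": 0, "claw": -1}
    - {"wx": 0, "wy": 0, "wz": 0, "dx": 0, "dy": 0, "dz": 0, "claw": -1}

```text
t: 6.6
eef_pos: [614.0, 256.8, 90.8]
tool_rot: [[0.942, 0.335, 0.006], [0.335, -0.942, 0.002], [0.006, 0.0, -1.0]]
force: [4.9, 0.7, 5.1]
width: 0.214
grip_force: 39.3
```

Call:
apply_moves:
  motion:
    - {"wx": 0, "wy": 0, "wz": 0, "dx": -0.001, "dy": 0, "dz": 0, "claw": -1}
    - {"wx": 0, "wy": 0, "wz": 0, "dx": -0.001, "dy": 0, "dz": 0, "claw": -1}
    - {"wx": 0, "wy": 0, "wz": 0, "dx": 0, "dy": 0, "dz": 0, "claw": -1}

```text
t: 6.98
eef_pos: [614.0, 256.8, 90.9]
tool_rot: [[0.942, 0.335, 0.012], [0.335, -0.942, 0.004], [0.012, 0.0, -1.0]]
force: [10.6, 3.9, 0.9]
width: 0.219
grip_force: 39.0
```

The gate is against its stop: the push force rose to 11 N with no movement. I ease off while still pressing lightly, let go and lift away.

Call:
apply_moves:
  motion:
    - {"wx": 0, "wy": 0, "wz": 0, "dx": 0.002, "dy": 0, "dz": 0, "claw": -1}
    - {"wx": 0, "wy": 0, "wz": 0, "dx": 0, "dy": 0, "dz": 0, "claw": 0.1}
    - {"wx": 0, "wy": 0, "wz": 0, "dx": 0, "dy": 0, "dz": 0, "claw": 0.3}
    - {"wx": 0, "wy": 0, "wz": 0, "dx": 0, "dy": 0, "dz": 0, "claw": 0.3}
    - {"wx": 0, "wy": 0, "wz": 0, "dx": 0, "dy": 0, "dz": -0.02, "claw": 0.3}
    - {"wx": 0, "wy": 0, "wz": 0, "dx": 0, "dy": 0, "dz": -0.04, "claw": 0.3}
    - {"wx": 0, "wy": 0, "wz": 0, "dx": 0, "dy": 0, "dz": -0.04, "claw": 1}
    - {"wx": 0, "wy": 0, "wz": 0, "dx": 0, "dy": 0, "dz": -0.04, "claw": 1}
    - {"wx": 0, "wy": 0, "wz": 0, "dx": 0, "dy": 0, "dz": 0, "claw": 1}
    - {"wx": 0, "wy": 0, "wz": 0, "dx": 0, "dy": 0, "dz": 0, "claw": 1}

```text
t: 8.22
eef_pos: [611.8, 256.2, 229.5]
tool_rot: [[0.942, 0.335, -0.0], [0.335, -0.942, -0.0], [-0.0, 0.0, -1.0]]
force: [0.2, 0.1, -0.0]
width: 1.0
grip_force: 0.0
```

Run:
```python
from h import *
o=get_obs(); w=snapshot("wrist")[:,:,::-1]; t=snapshot("top")[:,:,::-1]
print(o["t"],o["eef_pos"].round(1),o["force"].round(1))
p=camera_params("wrist"); k=max(blobs(w.max(2)<50,(225,140,295,215)),key=lambda q:q[1][4]); print(k,plane(ray(p,k[0],o),100).round(1))
c=np.hstack([cv2.resize(w[120:384,140:366],(400,467)),cv2.resize(t[110:250,70:190],(400,467),interpolation=cv2.INTER_CUBIC)])
cv2.imwrite("pics/c5.png",c)
```

```text
8.225 [611.8 256.2 229.5] [ 0.2  0.1 -0. ]
(array([254.89164786, 178.96162528]), array([244, 164,  23,  30, 443])) [613.6 256.8 100. ]
```

View pics/c5.png

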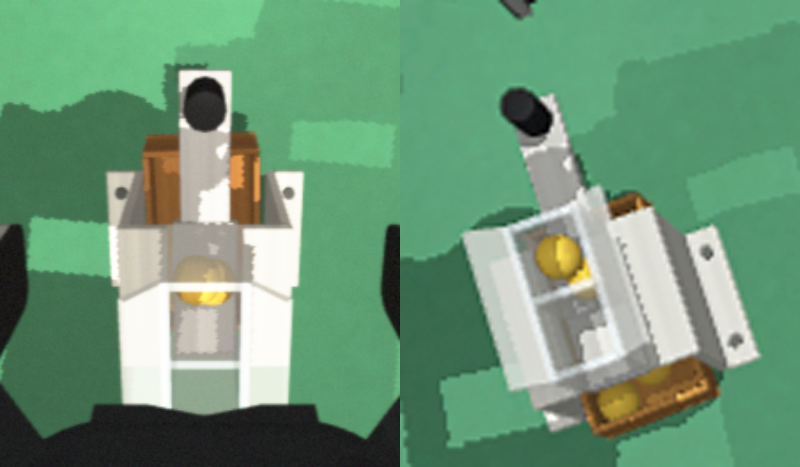

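The gate is back home: the knob now measures (613.6, 256.8), slightly inside its start. Two balls are in the tray and two are still in the knob chamber, and the gripper is clear.

```bash
python3 -c "
from cell import *
print(close_job())"
```

```text
the job is handed in; nothing more can be done
None
```

The job is handed in: the two end-chamber balls are in the tray, the other two stayed in the hopper, the larger feeder's gate is fully home and released, and the smaller feeder was not touched.

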